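# Hold a polished watch case on the vacuum chuck

## Robot

A 6-joint arm with a two-finger parallel gripper is mounted at the origin on the work surface. World frame = base frame: x ahead of the robot, y to its left, z up, the work surface at z = 0. Lengths are in m, angles in degrees, forces in N, time in s.
With the tool pointing down it reaches from about 0.3 to 0.825 m from the base axis. Payload 5.4 kg.
Tool frame: the origin (TCP) lies midway between the tips of the shut fingers; the grasp point (between the pads) lies 19 mm behind it; z points along the fingers, y is the line along which they close (so a half turn about z gives the same grasp; the last joint's range is limited). The gripper opens to 92 mm and grips with 3 to 60 N. Pads are 20 mm wide; open, the fingers measure 128 mm over their backs; the gripper's body (75 mm by 189 mm) begins 69 mm behind the grasp point.
Start: joints at [63.593, 9.076, 91.501, -0, 79.423, -12.038], TCP at [0.143, 0.557, 0.215] pointing down, gripper open.
Joint ranges: [-166.64, 166.64], [-54.1, 131.32], [10.49, 154.53], [-73.88, 253.88], [9.74, 151.15], [-171.62, 171.62]. Speed limits (degrees/s): [147.25, 147.25, 180, 180, 180, 180].

## Interface

Orientations are given as a 3x3 rotation matrix whose columns are the frame's x, y, z axes.
In Python, from cell import robot gives the robot as it stands.
- The arm moves only by the tool step_arm, never from a script. Its arguments are lists of equal length, an entry for each row: "offset": the shift along the tool's x, y, z normalised to -1 to 1, where 1 is 0.4 m, a list of three; "turn": the turn, a rotation vector about the tool's x, y, z normalised to -1 to 1, where 1 is 0.5 rad, a list of three; "claw": the opening, from 0 (shut) to 1 (fully open). In form: {"offset": [[x, y, z], ...], "turn": [[wx, wy, wz], ...], "claw": [claw, ...]}. A call has 1 to 10 rows; each row shifts and turns the commanded pose from where the row before left it, along the tool's axes as they then stand; what a row does not reach is not made up. A row lasts 1/12 s, in which the tool goes at most 41.7 mm and 7.16 degrees, less where a joint would pass 70% of its speed; a pose out of reach is approached as far as the arm can. A call with a number of a shift or a turn outside -1 to 1 is refused whole. A call with a gripper value outside its range is refused whole. The fingers move at their own pace and stop on an object; "newtons" is the grip in N (left out, the last holds). Time passes only in rows, so rows that do not move let the fingers close. It gives the time, the measured TCP pose, the force, the opening and the grip force at its end, in the units of the state.
- robot.get_obs(): the state, without advancing time (a new reading comes with each control period).
- robot.snapshot(name): name is "scene" or "top" or "wrist"; returns a dict with "image" (400x640x3 uint8, red, green, blue), "fov_y" (degrees; the focal length in pixels is half the picture's height over the tangent of half this angle, whatever the lens; pixels are square), "cx", "cy" (the principal point, pixels), "dist_coeffs" ([k1, k2, p1, p2, k3] as OpenCV has them; the pictures are not rectified), "R" (3x3) and "t" (3): a world point X has camera coordinates R X + t; the wrist camera has in their place "hand_eye" (4x4, takes a point from camera to tool coordinates, whose origin is the TCP and whose axes are the flange's). Camera axes: x right, y down, z forward; pixel columns grow to the right and rows downward; lengths in m; the calibration is good to about 2 mm. A picture is of the moment at which its call begins: read the wrist's pose just before it. There is no depth.
- robot.finish_job(): hands the job in; it is judged then, once.
The state is a dict: "time": time; "joints": joint angles; "qvel": joint speeds; "tau": joint torques, N m; "ee_pos": TCP position; "tcp_rot": TCP orientation; "force": force on the tool from outside, world axes, zero at the start; "moment": the same for the moment, N m; "finger_gap": finger opening in m; "grip_force": force on a finger pad.
Only numpy, scipy, OpenCV 4.12 (cv2) and the standard library are available. Lean on these libraries where they do the work, as an engineer would, in place of code of your own. Each camera call takes 0.05 s, during which the arm holds its last target. There are 200 camera calls.

## Task

Move the steel watch with the blue dial from its black cushion to the vacuum holder: set it down gently, dial up, centred in the white circle on the rubber pad, and let go. Then turn the red handle fully open, in line with the brass pipe, to switch on the suction. The case is freshly polished: never grip it or press on it with more than 10 newtons, don't tip or drop it, and leave the cushions and everything else on the bench undisturbed.

Things in the scene. Friction and masses are not known exactly. Their poses are not given: they have to be found in the camera images.
- watch: The watch to move: polished steel case, dark blue dial, no strap, 55-115 g, dial up and loose on a black cushion. Case 41 mm across, 12 mm thick; grip the two flat flanks (43 mm apart, 22 mm long, 1 to 10 mm up) facing +y and -y. Four lugs at 12 and 6 o'clock (x) make it 51 mm long. Origin: centre of the underside; z up, x to 12 o'clock, y to 9 o'clock. Marks if gripped or pressed above 10 N.
- cushion_watch: The loose black casing cushion under the steel watch: a round puck 56 mm in diameter and 24 mm high, flat on top, 300 g. Origin: centre of its underside, z up.
- cushion_gold: An identical loose black cushion (56 mm diameter, 24 mm high) that carries the gold watch; bystander. Origin: centre of its underside.
- cushion_movement: An identical loose black cushion (56 mm diameter, 24 mm high) that carries a bare movement; bystander. Origin: centre of its underside.
- gold_watch: Another watch head of the same size and shape, gold with a white dial, lying on its own cushion; bystander. Origin: centre of its underside.
- movement: A bare round gilt watch movement, 33 mm in diameter and 7 mm high, on its own cushion; bystander. Origin: centre of its underside.
- dust_cover: Clear dust cover, 84 mm in diameter, 54 mm high with its light blue knob; loose bystander. Origin: centre of its underside.
- loupe: Black eye loupe standing upright, 36 mm in diameter, 34 mm high; loose bystander. Origin: centre of its underside.
- tweezers: Steel tweezers lying flat, 149 mm long, 4 mm high; loose bystander. Origin: underside, 60 mm from the blunt end.
- driver: Small screwdriver with a blue handle lying flat, 110 mm long; loose bystander. Origin near the middle of its underside.
- barrel: Flat gold-coloured disc, 34 mm in diameter, 9 mm high; loose bystander. Origin: centre of its underside.
- chuck: Vacuum holder, fixed: aluminium plate 110 (x) by 230 (y) by 20 mm high, yaw varies. A round black pad stands on it at y = -60 mm, a brass valve with a red handle at y = +70 mm, a brass pipe along y joins them (axis 30 mm up); a small flat gauge lies at (36, 5) mm. Origin: centre of the plate's underside, z up.
- pad_center (a point): Centre of the black rubber pad's top face, 34 mm above the bench. The pad is a disc 64 mm in diameter and 14 mm thick, with a white circle 57 mm in diameter that the watch should lie centred in. Axes as chuck.
- cock_pivot (a point): The upright turning axis of the red handle, at mid-height of the handle bar (57 mm above the bench). Axes as chuck (they do not turn with the handle).
- cock_tip (a point): Point on the red handle bar 55 mm from its turning axis, at mid-height. The bar is 10 mm wide, 12 mm high (51 to 63 mm above the bench), ends 65 mm from the axis; below it is free down to the plate (20 mm up) except at the brass valve body (26 by 32 mm around the axis). Its x axis points from tip to turning axis.
- cock (a joint): Angle of the red handle, rad: 0 = closed, bar across the pipe (pointing to -x of chuck); 1.571 = fully open, bar in line with the pipe, pointing away from the pad (+y of chuck). Grows clockwise seen from above; starts at 0 to 0.25. Light friction, about 0.06 N m; stays where left; a stop at either end.

How it is judged:
By the outcome, as a careful person would: the job done as asked, in the order asked, and still so for the second after the job is handed in, with the robot touching nothing.
It also fails if it takes over 56 s, if anything falls off the work surface, if the arm or the gripper's body presses on something with over 40 N, if the wrist force passes 120 N, or if a joint passes its speed limit or range.

## Working session

There is one attempt and no reset: what is moved stays moved. The work goes in short steps, Python scripts to look and compute and a tool call to move; the robot and the scene stay as the last step left them, time stands still between calls to the robot, and variables do not carry over. Pictures are saved under pics/ and viewed, at most 10 in all, crops included, and the job is handed in when it is done.

Besides the shell and the picture viewer there is one more tool, called after "Emit:" as name(argument=value, ...) on one line, values as JSON. step_arm: Moves the arm, as the interface text tells. Scaled input: -1 to 1 covers 0.4 m each way for a shift and 0.5 rad each way for a turn. Its arguments: {"type":"object","properties":{"offset":{"type":"array","items":{"type":"array","items":{"type":"number","minimum":-1,"maximum":1}}},"turn":{"type":"array","items":{"type":"array","items":{"type":"number","minimum":-1,"maximum":1}}},"claw":{"type":"array","items":{"type":"number"}},"newtons":{"type":"number"}},"required":["offset","turn","claw"]}

```bash
mkdir -p pics; cat > h.py <<'E'
import numpy as np, cv2, pickle
from cell import robot
def snap(n,f):
    o=robot.get_obs(); s=robot.snapshot(n); cv2.imwrite(f'pics/{f}.png',s['image'][:,:,::-1])
    s['o']=o; pickle.dump(s,open(f'pics/{f}.pkl','wb')); return s
def cam(s):
    f=200/np.tan(np.radians(s['fov_y'])/2); K=np.array([[f,0,s['cx']],[0,f,s['cy']],[0,0,1.]])
    if 'R' in s: R,t=np.array(s['R']),np.array(s['t'])
    else:
        H=np.array(s['hand_eye']); T=np.eye(4); T[:3,:3]=s['o']['tcp_rot']; T[:3,3]=s['o']['ee_pos']
        M=np.linalg.inv(T@H); R,t=M[:3,:3],M[:3,3]
    return K,np.array(s['dist_coeffs'],float),R,t
def back(s,px,z):
    K,d,R,t=cam(s); p=cv2.undistortPoints(np.array(px,float).reshape(-1,1,2),K,d)[:,0]
    r=np.c_[p,np.ones(len(p))]@R; c=-R.T@t
    return c+r*((z-c[2])/r[:,2])[:,None]
def proj(s,X):
    K,d,R,t=cam(s); return cv2.projectPoints(np.array(X,float).reshape(-1,3),cv2.Rodrigues(R)[0],t,K,d)[0][:,0]
E
python3 - <<'E'
from h import *
a=snap('top','top');b=snap('scene','scene');c=snap('wrist','w0')
print(robot.get_obs())
for s in(a,b): K,d,R,t=cam(s); print(K[0,0],-R.T@t,R)
print(c['hand_eye'])
E
```

```text
{'time': 0.15, 'joints': array([ 6.35920529e+01,  9.10600559e+00,  9.15528668e+01, -7.37656316e-04,
        7.94211367e+01, -1.20380656e+01]), 'qvel': array([ 0.06287095, -0.14266683, -0.14830485,  0.00884372, -0.02315035,
       -0.02632552]), 'tau': array([ 1.04808209e-04, -3.85914159e+01, -3.22435713e+01,  7.00763706e-02,
        3.50769411e-02, -1.16453270e-04]), 'ee_pos': array([0.14252281, 0.55658516, 0.2138528 ]), 'tcp_rot': array([[-9.68714259e-01,  2.48177985e-01, -6.09736529e-04],
       [ 2.48178577e-01,  9.68713485e-01, -1.25633378e-03],
       [ 2.78865611e-04, -1.36835199e-03, -9.99999025e-01]]), 'force': array([ 0.25286966,  0.50638041, -1.00604977]), 'moment': array([0.01166211, 0.00190884, 0.05875971]), 'grip_force': 0.0, 'finger_gap': 0.091783893901719}
422.24914257868954 [ 0.44763861 -0.04637258  1.02718612] [[ 0.00899592 -0.99933257  0.03540452]
 [-0.99420155 -0.01273262 -0.10677622]
 [ 0.10715574 -0.03423868 -0.99365253]]
498.3574496787983 [ 0.88093733 -0.69560336  0.93310098] [[ 0.90694874  0.42099356 -0.01443642]
 [ 0.31581481 -0.70224142 -0.63805798]
 [-0.27875615  0.57412665 -0.76985298]]
[[-2.55711666e-04 -9.63849946e-01 -2.66445523e-01  7.57491119e-02]
 [ 9.99999961e-01 -2.17415535e-04 -1.73227547e-04 -1.16293311e-03]
 [ 1.09035966e-04 -2.66445557e-01  9.63849964e-01 -1.68551288e-01]
 [ 0.00000000e+00  0.00000000e+00  0.00000000e+00  1.00000000e+00]]
```

View pics/top.png

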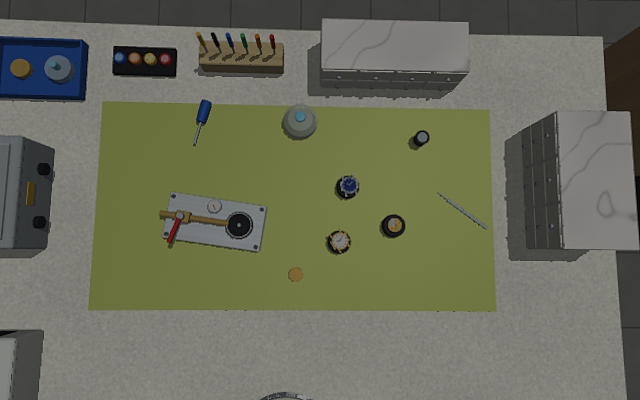

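View pics/scene.png

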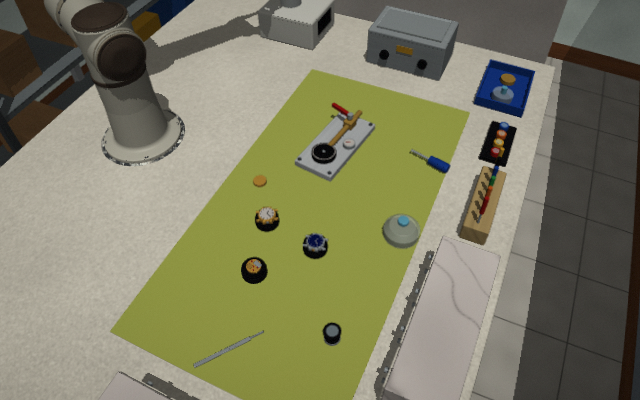

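The top view shows the blue watch at about (347,187), the pad at (239,225), and the red handle running from (180,216) to (169,243). The gold watch is at (340,241) and the movement at (393,226). Next I'll enlarge the areas I need.

```bash
python3 - <<'E'
from h import *
L=lambda f:(pickle.load(open(f'pics/{f}.pkl','rb')))
t=L('top');s=L('scene')
def c(s,x,y,w,h,k): return cv2.resize(s['image'][y:y+h,x:x+w,::-1],None,fx=k,fy=k,interpolation=cv2.INTER_CUBIC)
A=np.hstack([c(t,155,185,120,75,3.3334)[:250],c(t,310,160,100,62,4)[:248] if 0 else cv2.resize(c(t,310,160,100,62,4),(400,250))])
B=np.hstack([c(s,290,95,96,80,4.1667)[:330],c(s,295,225,60,50,6.6667)[:330]])
cv2.imwrite('pics/crop1.png',np.vstack([A[:, :800],B[:,:800]]))
print(A.shape,B.shape)
for n,p,z in[('watch',(348,185),.036),('pad',(239,225),.034),('piv',(180,216),.057),('tip',(169,243),.057),('gold',(340,240),.036),('mov',(393,226),.031),('cover',(300,120),.04)]: print(n,back(t,[p],z))
for n,p,z in[('watch',(315,242),.036),('pad',(323,152),.034),('tip',(334,106),.057),('piv',(352,118),.057)]: print(n,back(s,[p],z))
E
```

```text
(250, 800, 3) (330, 800, 3)
watch [[ 0.59608225 -0.13988657  0.036     ]]
pad [[0.49838603 0.11482929 0.034     ]]
piv [[0.51629757 0.24430958 0.057     ]]
tip [[0.45518338 0.26581219 0.057     ]]
gold [[ 0.46565991 -0.12143118  0.036     ]]
mov [[ 0.50009491 -0.247581    0.031     ]]
cover [[ 0.75107485 -0.02374894  0.04      ]]
watch [[ 0.59946412 -0.14671863  0.036     ]]
pad [[0.49960105 0.11212818 0.034     ]]
tip [[0.46347985 0.26237973 0.057     ]]
piv [[0.5264517  0.23717193 0.057     ]]
```

View pics/crop1.png

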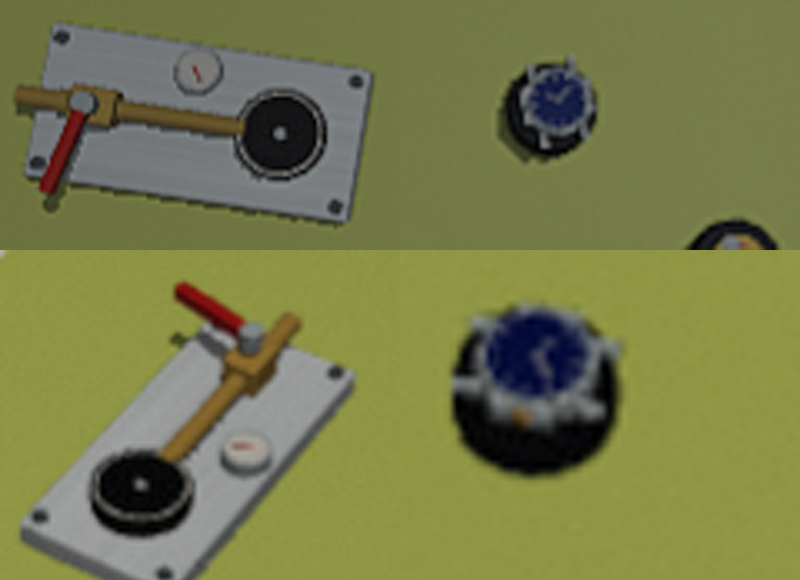

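The watch is at about (0.597, -0.143) with yaw near 12°. The pad is at about (0.499, 0.113) and the chuck yaw is about -8°. Both cameras agree and the sizes fit, so I'll move over the watch and look with the wrist camera.

Emit:
step_arm(offset=[[-0.07,-0.064,0],[-0.07,-0.064,0],[-0.07,-0.064,0],[-0.07,-0.064,0],[-0.07,-0.064,0],[-0.07,-0.064,0],[-0.07,-0.064,0],[-0.07,-0.064,0],[-0.07,-0.064,0],[-0.07,-0.064,0]], turn=[[0,0,0],[0,0,0],[0,0,0],[0,0,0],[0,0,0],[0,0,0],[0,0,0],[0,0,0],[0,0,0],[0,0,0]], claw=[0.8,0.8,0.8,0.8,0.8,0.8,0.8,0.8,0.8,0.8], newtons=5)

```text
time: 0.98
ee_pos: [0.3509, 0.2378, 0.2145]
tcp_rot: [[-0.969, 0.248, 0.0], [0.248, 0.969, 0.0], [-0.0, 0.0, -1.0]]
force: [0.7, 0.7, 0.5]
finger_gap: 0.0736
grip_force: 0.0
```

Emit:
step_arm(offset=[[-0.07,-0.064,0],[-0.07,-0.064,0],[-0.07,-0.064,0],[-0.07,-0.064,0],[-0.07,-0.064,0],[-0.07,-0.064,0],[-0.07,-0.064,0],[-0.07,-0.064,0],[-0.07,-0.064,0],[-0.07,-0.064,0]], turn=[[0,0,0],[0,0,0],[0,0,0],[0,0,0],[0,0,0],[0,0,0],[0,0,0],[0,0,0],[0,0,0],[0,0,0]], claw=[0.8,0.8,0.8,0.8,0.8,0.8,0.8,0.8,0.8,0.8])

```text
time: 1.82
ee_pos: [0.5586, -0.0797, 0.2142]
tcp_rot: [[-0.969, 0.249, -0.001], [0.249, 0.969, 0.0], [0.001, 0.0, -1.0]]
force: [1.1, -0.1, -0.6]
finger_gap: 0.0735
grip_force: 0.0
```

Emit:
step_arm(offset=[[-0.07,-0.064,0],[-0.05,-0.04,0],[0,0,0],[0,0,0],[0,0,0],[0,0,0],[0,0,0],[0,0,0]], turn=[[0,0,0],[0,0,0],[0,0,-0.225],[0,0,-0.225],[0,0,-0.225],[0,0,-0.225],[0,0,0],[0,0,0]], claw=[0.8,0.8,0.8,0.8,0.8,0.8,0.8,0.8])

```text
time: 2.48
ee_pos: [0.5941, -0.1301, 0.2142]
tcp_rot: [[-0.981, -0.195, -0.001], [-0.195, 0.981, 0.0], [0.001, 0.0, -1.0]]
force: [0.4, 0.5, -0.0]
finger_gap: 0.0735
grip_force: 0.0
```

```bash
python3 - <<'E'
from h import *
s=snap('wrist','w1'); o=s['o']; print(o['time'],o['ee_pos'],o['tcp_rot'],o['force'],o['finger_gap'])
print(proj(s,[[.597,-.143,.036],[.466,-.121,.036],o['ee_pos']]))
E
```

```text
2.4833 [ 0.59411895 -0.13007904  0.21422886] [[-9.80838150e-01 -1.94823263e-01 -6.48523039e-04]
 [-1.94823476e-01  9.80838281e-01  2.82529675e-04]
 [ 5.81052870e-04  4.03463396e-04 -9.99999750e-01]] [ 0.42555261  0.4930457  -0.0308665 ] 0.07345428946725474
[[309.86117907 183.07209349]
 [355.23235986  63.29428913]
 [322.56366014 249.62394765]]
```

View pics/w1.png

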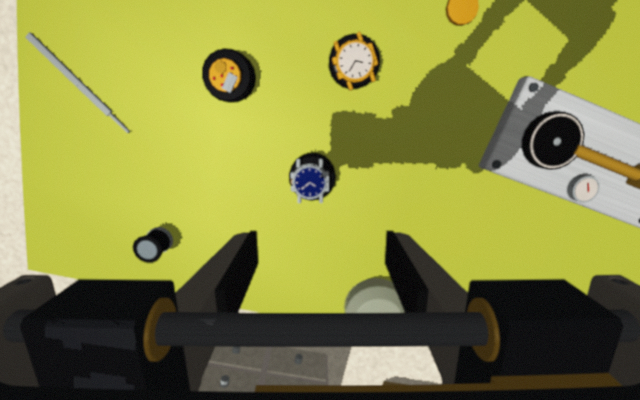

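The wrist view shows the blue watch at (311,180), which matches the estimate. I'll centre over it and descend for a close view.

Emit:
step_arm(offset=[[-0.004,-0.031,0.05],[0,0,0.06],[0,0,0.06],[0,0,0.06],[0,0,0.05],[0,0,0.02],[0,0,0],[0,0,0]], turn=[[0,0,0],[0,0,0],[0,0,0],[0,0,0],[0,0,0],[0,0,0],[0,0,0],[0,0,0]], claw=[0.8,0.8,0.8,0.8,0.8,0.8,0.8,0.8])

```text
time: 3.2
ee_pos: [0.5986, -0.1421, 0.0951]
tcp_rot: [[-0.98, -0.197, 0.0], [-0.197, 0.98, -0.0], [-0.0, -0.0, -1.0]]
force: [-0.6, 0.4, 0.3]
finger_gap: 0.0733
grip_force: 0.0
```

```bash
python3 - <<'E'
from h import *
s=snap('wrist','w2'); o=s['o']; print(o['time'],o['ee_pos'],o['tcp_rot'][:,0],o['force'],o['finger_gap'])
p=proj(s,[[.600,-.142,.036]])[0]; print(p)
x,y=int(p[0])-100,int(p[1])-75; print(x,y)
im=s['image'][max(y,0):y+150,x:x+200]; cv2.imwrite('pics/c2.png',cv2.resize(im[:,:,::-1],None,fx=4,fy=4,interpolation=cv2.INTER_CUBIC))
hsv=cv2.cvtColor(s['image'],cv2.COLOR_RGB2HSV)
m=cv2.inRange(hsv,(105,120,30),(130,255,255)); n,l,st,ce=cv2.connectedComponentsWithStats(m); i=1+st[1:,4].argmax(); print(st[i],ce[i],back(s,[ce[i]],.036))
E
```

```text
3.2 [ 0.59858016 -0.14206979  0.09514759] [-9.80391008e-01 -1.97061914e-01 -2.72655768e-04] [-0.62762516  0.3652679   0.33224792] 0.07334027015117191
[321.94246075 218.56153419]
221 143
[ 299  193   43   41 1078] [320.36363636 212.38311688] [[ 0.59545536 -0.14411952  0.036     ]]
```

View pics/c2.png

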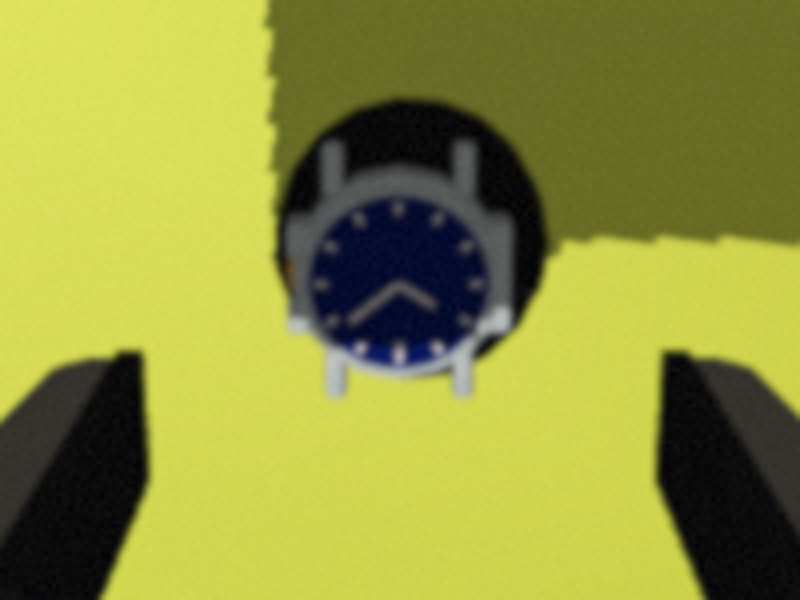

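The tool's yaw is aligned with the flanks and the fingers straddle the watch symmetrically. The watch is about 3 mm off along tool x. I'll correct that and descend.

Emit:
step_arm(offset=[[0.007,-0.001,0.03],[0,0,0.04],[0,0,0.04],[0,0,0.03],[0,0,0.015],[0,0,0.005],[0,0,0],[0,0,0]], turn=[[0,0,0],[0,0,0],[0,0,0],[0,0,0],[0,0,0],[0,0,0],[0,0,0],[0,0,0]], claw=[0.8,0.7,0.7,0.7,0.7,0.7,0.7,0.7])

```text
time: 3.92
ee_pos: [0.5963, -0.1433, 0.0315]
tcp_rot: [[-0.98, -0.198, 0.001], [-0.198, 0.98, -0.001], [-0.001, -0.001, -1.0]]
force: [-0.4, 0.4, 0.6]
finger_gap: 0.0644
grip_force: 0.0
```

Emit:
step_arm(offset=[[0,0,0.006],[0,0,0.006],[0,0,0],[0,0,0],[0,0,0],[0,0,0],[0,0,0]], turn=[[0,0,0],[0,0,0],[0,0,0],[0,0,0],[0,0,0],[0,0,0],[0,0,0]], claw=[0.65,0.6,0.55,0.52,0.5,0.49,0.485], newtons=4)

```text
time: 4.5
ee_pos: [0.5957, -0.143, 0.0259]
tcp_rot: [[-0.98, -0.198, 0.0], [-0.198, 0.98, -0.0], [-0.0, -0.0, -1.0]]
force: [0.0, -0.0, -0.9]
finger_gap: 0.0445
grip_force: 0.0
```

```bash
python3 - <<'E'
from h import *
s=snap('wrist','w3'); o=s['o']; print(o['time'],o['ee_pos'],o['tcp_rot'][:,0],o['force'],o['finger_gap'])
cv2.imwrite('pics/c3.png',cv2.resize(s['image'][150:300,220:420,::-1],None,fx=4,fy=4,interpolation=cv2.INTER_CUBIC))
E
```

```text
4.5 [ 0.5957449  -0.14300323  0.0259141 ] [-9.80230960e-01 -1.97856597e-01 -1.81263587e-04] [ 0.0176262  -0.02367308 -0.89081143] 0.04450761689387449
```

View pics/c3.png

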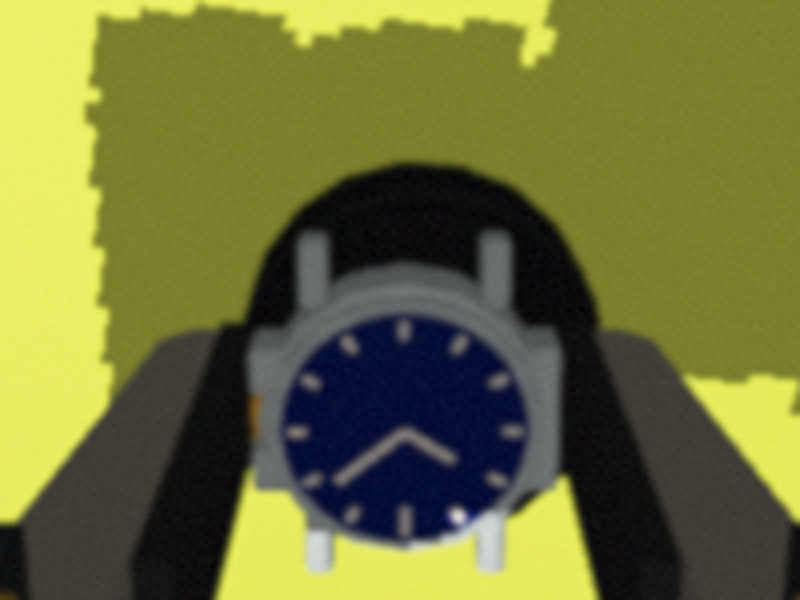

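The watch is straddled squarely, with its flanks at x≈255 and 560 in the crop and each finger about 1 mm clear. Now I'll close on it.

Emit:
step_arm(offset=[[0,0,0],[0,0,0],[0,0,0],[0,0,0],[0,0,0],[0,0,0]], turn=[[0,0,0],[0,0,0],[0,0,0],[0,0,0],[0,0,0],[0,0,0]], claw=[0.475,0.465,0.455,0.44,0.42,0.4], newtons=5)

```text
time: 5.05
ee_pos: [0.5957, -0.1431, 0.0259]
tcp_rot: [[-0.98, -0.198, 0.0], [-0.198, 0.98, -0.0], [-0.0, -0.0, -1.0]]
force: [0.0, 0.5, 0.1]
finger_gap: 0.043
grip_force: 5.0
```

Emit:
step_arm(offset=[[0,0,-0.005],[0,0,-0.01],[0,0,-0.015],[0,0,-0.02],[0,0,-0.03],[0,0,-0.03],[0,0,-0.03],[0,0,-0.03],[0,0,-0.02],[0,0,-0.01]], turn=[[0,0,0],[0,0,0],[0,0,0],[0,0,0],[0,0,0],[0,0,0],[0,0,0],[0,0,0],[0,0,0],[0,0,0]], claw=[0.4,0.4,0.4,0.4,0.4,0.4,0.4,0.4,0.4,0.4])

```text
time: 5.88
ee_pos: [0.5966, -0.1434, 0.1081]
tcp_rot: [[-0.98, -0.198, 0.003], [-0.198, 0.98, -0.001], [-0.002, -0.002, -1.0]]
force: [0.1, 0.5, -0.4]
finger_gap: 0.0431
grip_force: 5.0
```

```bash
python3 - <<'E'
from h import *
s=snap('wrist','w4'); o=s['o']; print(o['time'],o['ee_pos'],o['tcp_rot'][:,0],o['force'],o['finger_gap'],o['grip_force'])
def dial(f):
    s=pickle.load(open(f'pics/{f}.pkl','rb')); hsv=cv2.cvtColor(s['image'],cv2.COLOR_RGB2HSV)
    m=cv2.inRange(hsv,(105,120,30),(130,255,255)); m=cv2.morphologyEx(m,cv2.MORPH_CLOSE,np.ones((7,7)))
    n,l,st,ce=cv2.connectedComponentsWithStats(m); i=1+st[1:,4].argmax(); print(f,st[i],ce[i])
dial('w3');dial('w4')
E
```

```text
5.8833 [ 0.59663747 -0.14339704  0.10809582] [-0.98021381 -0.19792712 -0.00239572] [ 0.07297586  0.54452356 -0.44617099] 0.04309077568113766 4.999954104423523
w3 [ 291  229   60   55 2543] [320.6201337  256.41997641]
w4 [ 292  230   60   55 2560] [321.2046875 256.65     ]
```

The watch is held at 5 N and hasn't moved in the hand. I'll move over to the pad and turn so the fingers close across the pipe, which keeps them clear of it.

Emit:
step_arm(offset=[[0.005,0.03,-0.005],[0.008,0.05,-0.005],[0.013,0.08,-0.005],[0.015,0.09,-0.005],[0.015,0.09,-0.005],[0.015,0.09,-0.005],[0.015,0.09,0],[0.013,0.08,0],[0.008,0.05,0],[0.004,0.025,0]], turn=[[0,0,0],[0,0,0],[0,0,0],[0,0,0],[0,0,0],[0,0,0],[0,0,0],[0,0,0],[0,0,0],[0,0,0]], claw=[0.4,0.4,0.4,0.4,0.4,0.4,0.4,0.4,0.4,0.4])

```text
time: 6.77
ee_pos: [0.4961, 0.1158, 0.1168]
tcp_rot: [[-0.98, -0.201, -0.003], [-0.201, 0.98, 0.001], [0.002, 0.001, -1.0]]
force: [0.6, 0.1, -0.4]
finger_gap: 0.0425
grip_force: 5.0
```

Emit:
step_arm(offset=[[0,0,0],[0,0,0],[0,0,0],[0,0,0],[0,0,0],[0,0,0],[0,0,0],[0,0,0],[0,0,0],[0,0,0]], turn=[[0,0,0.1],[0,0,0.2],[0,0,0.22],[0,0,0.22],[0,0,0.22],[0,0,0.22],[0,0,0.22],[0,0,0.22],[0,0,0.22],[0,0,0.22]], claw=[0.4,0.4,0.4,0.4,0.4,0.4,0.4,0.4,0.4,0.4])

```text
time: 7.6
ee_pos: [0.4982, 0.1126, 0.1172]
tcp_rot: [[-0.67, 0.743, -0.001], [0.743, 0.67, -0.0], [0.001, -0.001, -1.0]]
force: [-0.1, 0.4, -1.2]
finger_gap: 0.0425
grip_force: 5.0
```

Emit:
step_arm(offset=[[0,0,0],[0,0,0],[0,0,0],[0,0,0],[0,0,0],[0,0,0],[0,0,0],[0,0,0],[0,0,0],[0,0,0]], turn=[[0,0,0.22],[0,0,0.22],[0,0,0.22],[0,0,0.22],[0,0,0.22],[0,0,0.22],[0,0,0.22],[0,0,0.17],[0,0,0.04],[0,0,0]], claw=[0.4,0.4,0.4,0.4,0.4,0.4,0.4,0.4,0.4,0.4])

```text
time: 8.43
ee_pos: [0.4984, 0.1127, 0.1174]
tcp_rot: [[0.134, 0.991, -0.001], [0.991, -0.134, -0.0], [-0.0, -0.001, -1.0]]
force: [-0.3, 1.0, -0.8]
finger_gap: 0.0431
grip_force: 5.0
```

```bash
python3 - <<'E'
from h import *
s=snap('wrist','w5'); o=s['o']; print(o['time'],o['ee_pos'],o['tcp_rot'],o['force'],o['finger_gap'],o['grip_force'],o['joints'])
print(proj(s,[[.499,.113,.034]]))
E
```

```text
8.4333 [0.49836313 0.11267765 0.11736999] [[ 1.33867191e-01  9.90998876e-01 -8.96523552e-04]
 [ 9.90999259e-01 -1.33867324e-01 -8.96892603e-05]
 [-2.08897165e-04 -8.76447727e-04 -9.99999594e-01]] [-0.29532712  1.02151319 -0.76291139] 0.04305681884729043 5.0003474950790405 [-8.27919333e-01  5.29748980e+00  1.07186651e+02 -6.36192665e-03
  6.75671464e+01  6.86763658e+00]
[[322.98582133 204.32927139]]
```

View pics/w5.png

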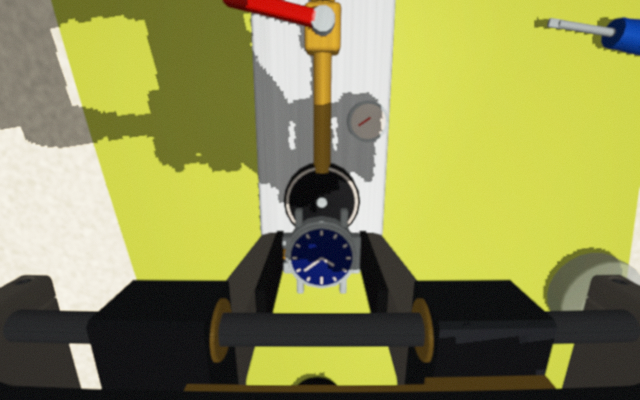

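The watch is level in the hand. The pad's centre dot is at (321,202) and the white ring is visible behind the watch. I'll compute the offset next.

```bash
python3 - <<'E'
from h import *
L=lambda f:pickle.load(open(f'pics/{f}.pkl','rb'))
def dial(s):
    hsv=cv2.cvtColor(s['image'],cv2.COLOR_RGB2HSV)
    m=cv2.inRange(hsv,(105,120,20),(130,255,255)); m=cv2.morphologyEx(m,cv2.MORPH_CLOSE,np.ones((7,7)))
    n,l,st,ce=cv2.connectedComponentsWithStats(m); i=1+st[1:,4].argmax()
    c=max(cv2.findContours((l==i).astype(np.uint8),0,1)[0],key=len); return cv2.fitEllipse(cv2.convexHull(c))[0]
for f in ['w1','w2','w3','w4','w5']:
    s=L(f);o=s['o']; z=.036 if f in('w1','w2','w3') else o['ee_pos'][2]+.010
    p=dial(s); X=back(s,[p],z)[0]; print(f,np.round(p,1),X.round(4),'tool',(o['tcp_rot'].T@(X-o['ee_pos'])).round(4))
s=L('w5'); g=cv2.cvtColor(s['image'],cv2.COLOR_RGB2GRAY)
w=g[192:212,311:331].astype(float); w=np.clip(w-90,0,None); yy,xx=np.mgrid[192:212,311:331]; p=((w*xx).sum()/w.sum(),(w*yy).sum()/w.sum())
X=back(s,[p],.034)[0]; print('dot',p,X,s['o']['tcp_rot'].T@(X-s['o']['ee_pos']))
# predicted ring overlay check
a=np.linspace(0,2*np.pi,73); im=s['image'][:,:,::-1].copy()
for q in proj(s,X+np.c_[.0285*np.cos(a),.0285*np.sin(a),0*a]): cv2.circle(im,tuple(np.int32(q.round())),0,(0,0,255),-1)
cv2.imwrite('pics/c5.png',cv2.resize(im[140:290,220:420],None,fx=4,fy=4,interpolation=cv2.INTER_NEAREST))
# chuck axis: valve pivot
P=back(s,[(322,17)],.066)[0]; print('piv',P, np.degrees(np.arctan2(-(P-X)[0],(P-X)[1])), np.linalg.norm((P-X)[:2]))
E
```

```text
w1 [309.4 182. ] [ 0.5959 -0.1437  0.036 ] tool [ 0.0008 -0.0138  0.1782]
w2 [320.2 212.9] [ 0.5959 -0.1441  0.036 ] tool [ 0.003  -0.0015  0.0591]
w3 [320.6 256.4] [ 0.5954 -0.1442  0.036 ] tool [ 0.0006 -0.0011 -0.0101]
w4 [321.2 256.7] [ 0.5964 -0.1442  0.1181] tool [ 0.0004 -0.0008 -0.01  ]
w5 [321.1 256.7] [0.4973 0.111  0.1274] tool [-0.0018 -0.0008 -0.01  ]
dot (np.float64(321.46929532436394), np.float64(202.26974823498068)) [0.4980009  0.11491028 0.034     ] [ 0.00218146 -0.00058477  0.08337008]
piv [0.51562278 0.24274965 0.066     ] -7.84841376557812 0.12904818629169046
```

View pics/c5.png

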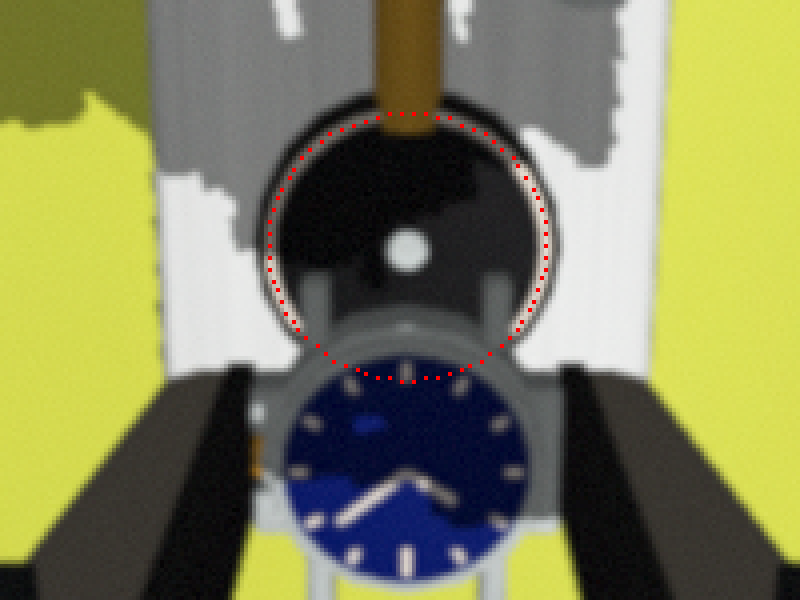

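```bash
python3 - <<'E'
from h import *
for f in ['w0','w3','w4','w5']:
    s=pickle.load(open(f'pics/{f}.pkl','rb'));o=s['o'];print(f,np.array(s['hand_eye'])[:3].round(4).tolist(),s['fov_y'],s['cx'],s['cy'],o['tcp_rot'][2],o['joints'].round(2),o['qvel'].round(1))
s=robot.get_obs();print(s['ee_pos'],s['tcp_rot'][2])
E
```

```text
w0 [[-0.0003, -0.9638, -0.2664, 0.0757], [1.0, -0.0002, -0.0002, -0.0012], [0.0001, -0.2664, 0.9638, -0.1686]] 64.09287156754225 321.14761136016716 199.78714684925262 [ 3.22626798e-04 -1.64515239e-03 -9.99998595e-01] [ 63.59   9.11  91.56  -0.    79.42 -12.04] [ 0.  -0.1 -0.  -0.   0.  -0. ]
w3 [[-0.0003, -0.9638, -0.2665, 0.0762], [1.0, -0.0003, 0.0001, -0.0008], [-0.0002, -0.2665, 0.9638, -0.1686]] 64.09287156754225 321.14761136016716 199.78714684925262 [-1.81263587e-04 -1.16739226e-04 -9.99999977e-01] [ -24.78   26.38   92.91    0.     60.7  -126.2 ] [-0.1 -0.1  0.1 -0.   0.  -0.1]
w4 [[-0.0003, -0.9638, -0.2665, 0.0762], [1.0, -0.0003, 0.0001, -0.0008], [-0.0002, -0.2665, 0.9638, -0.1686]] 64.09287156754225 321.14761136016716 199.78714684925262 [-0.00239572 -0.00177552 -0.99999555] [ -24.78   20.17   90.74   -0.     68.92 -126.2 ] [ 0.1 -2.1 -0.8  0.   4.1  0. ]
w5 [[-0.0003, -0.9637, -0.2671, 0.0741], [1.0, -0.0001, -0.0007, -0.0007], [0.0007, -0.2671, 0.9637, -0.1686]] 64.09287156754225 321.14761136016716 199.78714684925262 [-2.08897165e-04 -8.76447727e-04 -9.99999594e-01] [-8.3000e-01  5.3000e+00  1.0719e+02 -1.0000e-02  6.7570e+01  6.8700e+00] [ 0.2 -0.1 -0.2  0.1 -0.  -2.2]
[0.49842316 0.11273228 0.11744163] [-1.66587247e-04 -7.09148528e-04 -9.99999735e-01]
```

In the same image, the watch needs to move +4.0 mm along tool x and about 0 in y to reach the pad centre. I'll apply that and descend to about 10 mm above the pad.

Emit:
step_arm(offset=[[0.005,0,0.02],[0.005,0.0005,0.035],[0,0,0.04],[0,0,0.035],[0,0,0.025],[0,0,0.015],[0,0,0.008],[0,0,0],[0,0,0]], turn=[[0,0,0],[0,0,0],[0,0,0],[0,0,0],[0,0,0],[0,0,0],[0,0,0],[0,0,0],[0,0,0]], claw=[0.4,0.4,0.4,0.4,0.4,0.4,0.4,0.4,0.4])

```text
time: 9.23
ee_pos: [0.4999, 0.1169, 0.047]
tcp_rot: [[0.134, 0.991, 0.001], [0.991, -0.134, 0.0], [0.0, 0.001, -1.0]]
force: [-0.4, 1.1, -0.8]
finger_gap: 0.0427
grip_force: 5.0
```

```bash
cat >> h.py <<'E'
def dial(s):
    hsv=cv2.cvtColor(s['image'],cv2.COLOR_RGB2HSV)
    m=cv2.inRange(hsv,(105,120,20),(130,255,255)); m=cv2.morphologyEx(m,cv2.MORPH_CLOSE,np.ones((7,7)))
    n,l,st,ce=cv2.connectedComponentsWithStats(m); i=1+st[1:,4].argmax()
    c=max(cv2.findContours((l==i).astype(np.uint8),0,1)[0],key=len); return cv2.fitEllipse(cv2.convexHull(c))[0]
E
python3 - <<'E'
from h import *
s=snap('wrist','w6');o=s['o'];print(o['time'],o['ee_pos'],o['force'],o['grip_force'])
p=dial(s);X=back(s,[p],o['ee_pos'][2]+.010)[0];print(p,X)
im=s['image'][:,:,::-1].copy();a=np.linspace(0,2*np.pi,121)
C=X.copy();C[2]=.034
for q in proj(s,C+np.c_[.0285*np.cos(a),.0285*np.sin(a),0*a]): cv2.circle(im,tuple(np.int32(q.round())),0,(0,0,255),-1)
cv2.imwrite('pics/c6.png',cv2.resize(im[160:310,220:420],None,fx=4,fy=4,interpolation=cv2.INTER_NEAREST))
E
```

```text
9.2333 [0.4999139  0.11685904 0.04704634] [-0.43698835  1.06996628 -0.75164634] 4.999948516488075
(321.1080627441406, 256.6693420410156) [0.49885662 0.11514772 0.05704634]
```

View pics/c6.png

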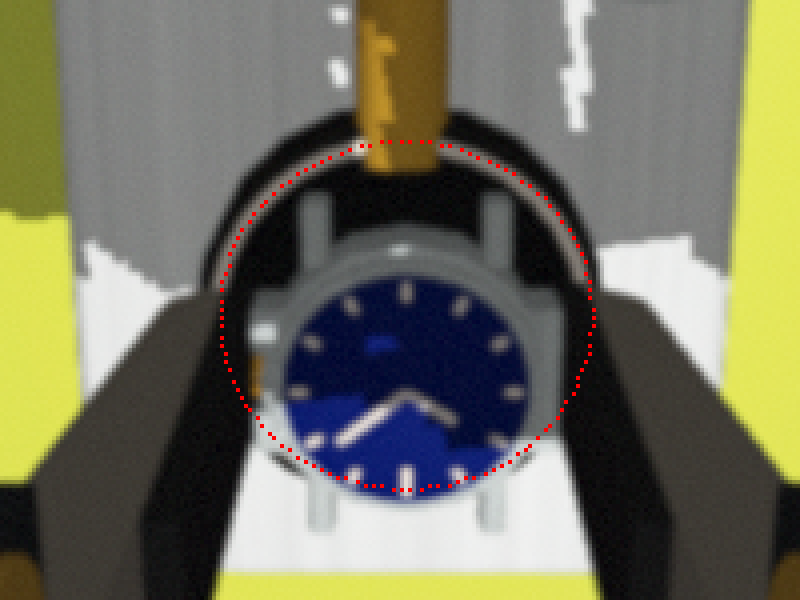

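The predicted ring coincides with the real one lengthwise and sits about 0.6 mm to its right. I'll correct that and lower gently.

Emit:
step_arm(offset=[[0,-0.0015,0.006],[0,0,0.007],[0,0,0.006],[0,0,0.003],[0,0,0.002],[0,0,0.001],[0,0,0],[0,0,0]], turn=[[0,0,0],[0,0,0],[0,0,0],[0,0,0],[0,0,0],[0,0,0],[0,0,0],[0,0,0]], claw=[0.4,0.4,0.4,0.4,0.4,0.4,0.4,0.4])

```text
time: 9.95
ee_pos: [0.4989, 0.1169, 0.0366]
tcp_rot: [[0.135, 0.991, 0.0], [0.991, -0.135, -0.0], [-0.0, 0.0, -1.0]]
force: [0.4, 0.5, -0.1]
finger_gap: 0.043
grip_force: 5.0
```

Emit:
step_arm(offset=[[0,0,0.001],[0,0,0.001],[0,0,0]], turn=[[0,0,0],[0,0,0],[0,0,0]], claw=[0.4,0.4,0.4])

```text
time: 10.2
ee_pos: [0.4989, 0.1169, 0.0358]
tcp_rot: [[0.135, 0.991, 0.0], [0.991, -0.135, -0.0], [0.0, 0.0, -1.0]]
force: [-0.0, -0.1, -0.8]
finger_gap: 0.0428
grip_force: 5.0
```

Emit:
step_arm(offset=[[0,0,0.0005],[0,0,0]], turn=[[0,0,0],[0,0,0]], claw=[0.4,0.4])

```text
time: 10.37
ee_pos: [0.4989, 0.1169, 0.0358]
tcp_rot: [[0.135, 0.991, 0.0], [0.991, -0.135, -0.0], [-0.0, 0.0, -1.0]]
force: [-1.7, -0.7, 2.1]
finger_gap: 0.043
grip_force: 5.0
```

```bash
python3 - <<'E'
from h import *
for i in range(3):
    s=snap('wrist','w7');o=s['o'];print(o['time'],o['ee_pos'],o['force'],o['moment'],dial(s))
E
```

```text
10.3667 [0.49893711 0.11691107 0.03582384] [-1.67111345 -0.71403542  2.09760584] [-0.09918076  0.24392332 -0.05723624] (321.1312561035156, 256.70037841796875)
10.4167 [0.49892526 0.11695093 0.03582792] [-0.35937438  0.56595807  1.88064097] [-0.09810751  0.2941135  -0.04012079] (321.15155029296875, 256.6868591308594)
10.4667 [0.49892446 0.11693665 0.0358338 ] [-0.70993045  0.53417304  2.51466997] [-0.05587106  0.33185359 -0.02786204] (321.12542724609375, 256.66064453125)
```

The force reads +2 N upward, so the watch is on the pad. I'll release slowly and lift.

Emit:
step_arm(offset=[[0,0,0],[0,0,0],[0,0,0],[0,0,0],[0,0,0],[0,0,0],[0,0,0],[0,0,0]], turn=[[0,0,0],[0,0,0],[0,0,0],[0,0,0],[0,0,0],[0,0,0],[0,0,0],[0,0,0]], claw=[0.47,0.48,0.49,0.51,0.55,0.6,0.6,0.6])

```text
time: 11.18
ee_pos: [0.4988, 0.1169, 0.0356]
tcp_rot: [[0.135, 0.991, -0.0], [0.991, -0.135, -0.0], [-0.0, -0.0, -1.0]]
force: [-0.0, -0.1, -0.2]
finger_gap: 0.0549
grip_force: 0.0
```

Emit:
step_arm(offset=[[0,0,-0.005],[0,0,-0.01],[0,0,-0.02],[0,0,-0.04],[0,0,-0.05],[0,0,-0.05],[0,0,-0.04],[0,0,-0.02],[0,0,0],[0,0,0]], turn=[[0,0,0],[0,0,0],[0,0,0],[0,0,0],[0,0,0],[0,0,0],[0,0,0],[0,0,0],[0,0,0],[0,0,0]], claw=[0.6,0.6,0.6,0.6,0.6,0.6,0.6,0.6,0.6,0.6])

```text
time: 12.02
ee_pos: [0.4989, 0.1169, 0.1298]
tcp_rot: [[0.135, 0.991, 0.001], [0.991, -0.135, -0.0], [0.0, 0.001, -1.0]]
force: [0.3, -1.0, -1.0]
finger_gap: 0.0552
grip_force: 0.0
```

```bash
python3 - <<'E'
from h import *
s=snap('wrist','w8');o=s['o'];print(o['time'],o['ee_pos'],o['force'])
p=dial(s);X=back(s,[p],.046)[0];print(p,X)
im=s['image'][:,:,::-1].copy();a=np.linspace(0,2*np.pi,161)
C=X.copy();C[2]=.034
for q in proj(s,C+np.c_[.0285*np.cos(a),.0285*np.sin(a),0*a]): cv2.circle(im,tuple(np.int32(q.round())),0,(0,0,255),-1)
A=cv2.resize(im[150:260,250:390],None,fx=4,fy=4,interpolation=cv2.INTER_NEAREST)
B=cv2.resize(im[0:150,190:430],(560,350)[::1] if 0 else (240,150))
cv2.imwrite('pics/c8.png',np.hstack([A,np.vstack([B,np.zeros((290,240,3),np.uint8)])]))
# pivot/tip in this view
print('piv',back(s,[(322,17)],.066))
E
```

```text
12.0167 [0.49893373 0.1169223  0.12975643] [ 0.2726884  -1.0062917  -0.96973039]
(623.4507446289062, 45.373809814453125) [0.73934244 0.20959726 0.046     ]
piv [[0.5168331  0.25017613 0.066     ]]
```

View pics/c8.png

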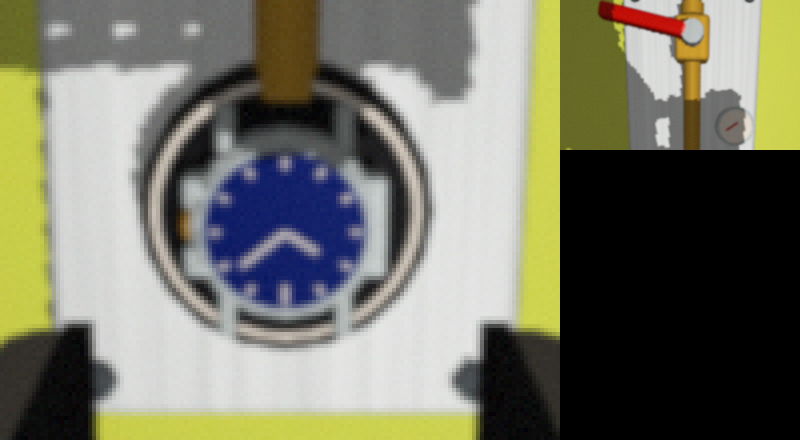

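The watch is on the pad inside the ring: dial at about (321.5,207.5), ring centred near x=321.5. The dial detector picked up the blue screwdriver instead, so I'll redo it on a crop, and also locate the pivot at (321,30) and the bar end at (235,9).

```bash
python3 - <<'E'
from h import *
s=pickle.load(open('pics/w8.pkl','rb')); o=s['o']
im=s['image'].copy(); m=np.zeros_like(im); m[150:260,250:390]=im[150:260,250:390]; s2=dict(s,image=m)
p=dial(s2); W=back(s,[p],.046)[0]
g=cv2.cvtColor(im,cv2.COLOR_RGB2HSV).astype(int)
R=o['tcp_rot']; a=np.linspace(0,2*np.pi,360)
# ring = fairly bright pixels between dark neighbours: maximise brightness on ring minus inside/outside neighbours
gray=cv2.GaussianBlur(cv2.cvtColor(im,cv2.COLOR_RGB2GRAY).astype(np.float32),(3,3),0)
def val(C,r):
    q=proj(s,C+np.c_[r*np.cos(a),r*np.sin(a),0*a]).astype(np.float32)
    return cv2.remap(gray,q[:,:1],q[:,1:],1)[:,0]
best=max(((np.median(2*val(C,.028)-val(C,.0305)-val(C,.0255)),dx,dy) for dx in np.arange(-4,4.1,.25) for dy in np.arange(-4,4.1,.25) for C in [np.array([W[0]+dx/1e3,W[1]+dy/1e3,.034])]))
print(p,W,best)
z=.064
P=back(s,[(321,30)],.066)[0];T=back(s,[(235,9)],.063)[0]; print('piv',P,'end',T,np.linalg.norm((T-P)[:2]))
print('pivot from watch: ',np.linalg.norm((P-W)[:2]),np.degrees(np.arctan2(-(P-W)[0],(P-W)[1])),'bar ang',np.degrees(np.arctan2((T-P)[1],-(T-P)[0])))
E
```

```text
(320.8113708496094, 207.1266632080078) [0.49758401 0.11499517 0.046     ] (np.float32(130.96527), np.float64(0.25), np.float64(0.25))
piv [0.51511806 0.24245832 0.066     ] end [0.46039161 0.26383301 0.063     ] 0.0587525453931003
pivot from watch:  0.1286635061368735 -7.832545241838136 bar ang 21.334285496537454
```

The watch is centred to within about 0.4 mm. The pivot is at about (0.516, 0.244) and the bar sits about 20.5° off world -x. I'll shut the fingers, swing over to the pad side of the bar, and check the pose before descending.

Emit:
step_arm(offset=[[0.03,-0.015,0],[0.06,-0.03,0],[0.07,-0.034,0],[0.07,-0.034,0],[0.04,-0.02,0],[0.013,-0.0055,0],[0,0,0],[0,0,0],[0,0,0],[0,0,0]], turn=[[0,0,0],[0,0,0],[0,0,0],[0,0,0],[0,0,0],[0,0,0],[0,0,0.224],[0,0,0.224],[0,0,0],[0,0,0]], claw=[0.5,0.4,0.3,0.2,0.1,0,0,0,0,0])

```text
time: 12.9
ee_pos: [0.459, 0.2358, 0.1288]
tcp_rot: [[0.349, 0.937, -0.001], [0.937, -0.349, -0.001], [-0.001, -0.001, -1.0]]
force: [0.3, -0.3, -0.4]
finger_gap: 0.0004
grip_force: 0.0
```

```bash
python3 - <<'E'
from h import *
s=snap('wrist','w9');o=s['o'];print(o['time'],o['ee_pos'],o['tcp_rot'][:,0],o['finger_gap'],o['joints'])
u=np.array([-.937,.350,0]);P=np.array([.5157,.2442,.063])
im=s['image'][:,:,::-1].copy()
for q in proj(s,[P,P+.055*u,P+.065*u,o['ee_pos'],np.r_[o['ee_pos'][:2],.063]]): cv2.circle(im,tuple(np.int32(q)),3,(255,0,255),1)
cv2.imwrite('pics/c9.png',im)
E
```

```text
12.9 [0.4589742  0.23583551 0.12880171] [ 0.34898664  0.93712711 -0.00104775] 0.000351441323855774 [ 1.37697773e+01  5.23787249e+00  1.05840117e+02 -1.67640540e-02
  6.90057923e+01  3.42011841e+01]
```

View pics/c9.png

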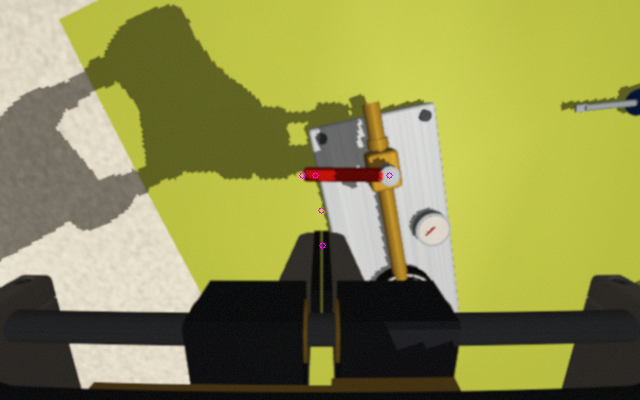

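The bar and the predicted points coincide, with the pivot at (389,175), the tip end at (302,175) and the tool parallel to the bar. That was my last picture (11 viewed, one over the limit), so from here I'll rely on numbers only. Now I'll descend beside the bar.

Emit:
step_arm(offset=[[0,0,0.02],[0,0,0.04],[0,0,0.05],[0,0,0.045],[0,0,0.03],[0,0,0.015],[0,0,0.0075],[0,0,0]], turn=[[0,0,0],[0,0,0],[0,0,0],[0,0,0],[0,0,0],[0,0,0],[0,0,0],[0,0,0]], claw=[0,0,0,0,0,0,0,0])

```text
time: 13.62
ee_pos: [0.4591, 0.2365, 0.0463]
tcp_rot: [[0.351, 0.936, -0.001], [0.936, -0.351, -0.0], [-0.0, -0.0, -1.0]]
force: [0.3, 0.9, 0.3]
finger_gap: 0.0007
grip_force: 0.0
```

Emit:
step_arm(offset=[[0.01,0,0],[0.01,0,0],[0.006,0,0],[0.003,0,0],[0,0,0]], turn=[[0,0,0],[0,0,0],[0,0,0],[0,0,0],[0,0,0]], claw=[0,0,0,0,0])

```text
time: 14.03
ee_pos: [0.4637, 0.2479, 0.0471]
tcp_rot: [[0.351, 0.936, 0.001], [0.936, -0.351, 0.0], [0.001, 0.001, -1.0]]
force: [0.1, -0.1, -0.8]
finger_gap: 0.0005
grip_force: 0.0
```

Emit:
step_arm(offset=[[0.011,-0.0028,0],[0.011,-0.0028,0],[0.011,-0.0028,0],[0.011,-0.0028,0]], turn=[[0,0,0.1745],[0,0,0.1745],[0,0,0.1745],[0,0,0.1745]], claw=[0,0,0,0])

```text
time: 14.37
ee_pos: [0.4673, 0.2649, 0.0467]
tcp_rot: [[0.653, 0.757, -0.001], [0.757, -0.653, -0.001], [-0.001, -0.0, -1.0]]
force: [-0.3, -2.2, 1.8]
finger_gap: 0.0007
grip_force: 0.7
```

Emit:
step_arm(offset=[[0.011,-0.0028,0],[0.011,-0.0028,0],[0.011,-0.0028,0],[0.011,-0.0028,0],[0.011,-0.0028,0],[0.011,-0.0028,0],[0.011,-0.0028,0],[0.011,-0.0028,0],[0.011,-0.0028,0]], turn=[[0,0,0.1745],[0,0,0.1745],[0,0,0.1745],[0,0,0.1745],[0,0,0.1745],[0,0,0.1745],[0,0,0.1745],[0,0,0.1745],[0,0,0.1745]], claw=[0,0,0,0,0,0,0,0,0])

```text
time: 15.12
ee_pos: [0.4956, 0.2929, 0.0463]
tcp_rot: [[0.997, 0.073, -0.002], [0.073, -0.997, 0.0], [-0.002, -0.0, -1.0]]
force: [-1.8, 1.2, 0.8]
finger_gap: 0.0002
grip_force: 0.8
```

Emit:
step_arm(offset=[[0.0045,-0.0012,0],[0.0045,-0.0012,0],[0,0,0]], turn=[[0,0,0.07],[0,0,0.07],[0,0,0]], claw=[0,0,0])

```text
time: 15.37
ee_pos: [0.4997, 0.2939, 0.0465]
tcp_rot: [[1.0, 0.007, -0.001], [0.007, -1.0, 0.0], [-0.001, -0.0, -1.0]]
force: [-0.6, 0.4, 0.2]
finger_gap: 0.0005
grip_force: 0.2
```

Emit:
step_arm(offset=[[0.0045,-0.0012,0],[0.0045,-0.0012,0],[0.0045,-0.0012,0],[0,0,0]], turn=[[0,0,0.07],[0,0,0.07],[0,0,0.07],[0,0,0]], claw=[0,0,0,0])

```text
time: 15.7
ee_pos: [0.5052, 0.2951, 0.0465]
tcp_rot: [[0.995, -0.097, -0.0], [-0.097, -0.995, 0.0], [-0.0, -0.0, -1.0]]
force: [-0.1, 0.6, 0.7]
finger_gap: 0.0007
grip_force: 0.3
```

Emit:
step_arm(offset=[[0.0025,0,0],[0.0025,0,0],[0,0,0]], turn=[[0,0,0.03],[0,0,0.03],[0,0,0]], claw=[0,0,0])

```text
time: 15.95
ee_pos: [0.5073, 0.2947, 0.0466]
tcp_rot: [[0.992, -0.127, -0.0], [-0.127, -0.992, -0.0], [-0.0, 0.0, -1.0]]
force: [-1.3, 0.5, -0.4]
finger_gap: 0.0005
grip_force: 0.5
```

Not at the stop yet, so I'll push in 0.6 mm steps until the force rises.

Emit:
step_arm(offset=[[0.0015,0,0],[0.0015,0,0],[0,0,0]], turn=[[0,0,0.01],[0,0,0.01],[0,0,0]], claw=[0,0,0])

```text
time: 16.2
ee_pos: [0.5086, 0.2946, 0.0466]
tcp_rot: [[0.991, -0.137, 0.0], [-0.137, -0.991, 0.0], [0.0, -0.0, -1.0]]
force: [-1.3, 1.2, -0.4]
finger_gap: 0.0005
grip_force: 0.5
```

Emit:
step_arm(offset=[[0.0015,0,0],[0,0,0]], turn=[[0,0,0],[0,0,0]], claw=[0,0])

```text
time: 16.37
ee_pos: [0.5089, 0.2946, 0.0466]
tcp_rot: [[0.991, -0.137, -0.001], [-0.137, -0.991, -0.0], [-0.001, 0.0, -1.0]]
force: [-1.5, 1.2, 1.5]
finger_gap: 0.0006
grip_force: 1.2
```

Emit:
step_arm(offset=[[0.0015,0,0],[0,0,0]], turn=[[0,0,0],[0,0,0]], claw=[0,0])

```text
time: 16.53
ee_pos: [0.509, 0.2945, 0.0465]
tcp_rot: [[0.991, -0.137, -0.002], [-0.137, -0.991, -0.0], [-0.002, 0.0, -1.0]]
force: [-4.5, 1.2, 2.8]
finger_gap: 0.0007
grip_force: 2.5
```

Emit:
step_arm(offset=[[0.0015,0,0],[0,0,0]], turn=[[0,0,0],[0,0,0]], claw=[0,0])

```text
time: 16.7
ee_pos: [0.5091, 0.2945, 0.0464]
tcp_rot: [[0.991, -0.137, -0.003], [-0.137, -0.991, -0.0], [-0.003, 0.0, -1.0]]
force: [-6.8, 2.0, 2.6]
finger_gap: 0.0011
grip_force: 3.3
```

The force is rising while the position has stopped advancing, so the handle is at its stop. I'll back off, lift away and verify numerically.

Emit:
step_arm(offset=[[-0.01,0,0],[-0.03,0,0],[-0.05,0,0],[-0.03,0,-0.03],[0,0,-0.07],[0,0,-0.08],[0,0,-0.08],[0,0,-0.06],[0,0,-0.02],[0,0,0]], turn=[[0,0,0],[0,0,0],[0,0,0],[0,0,0],[0,0,0],[0,0,0],[0,0,0],[0,0,0],[0,0,0],[0,0,0]], claw=[0,0,0,0,0,0,0,0,0,0])

```text
time: 17.53
ee_pos: [0.4649, 0.3013, 0.1853]
tcp_rot: [[0.991, -0.137, 0.006], [-0.137, -0.991, 0.002], [0.006, -0.002, -1.0]]
force: [0.2, -0.4, -0.1]
finger_gap: 0.0006
grip_force: 0.0
```

```bash
python3 - <<'E'
from h import *
s0=pickle.load(open('pics/scene.pkl','rb'));t0=pickle.load(open('pics/top.pkl','rb'))
for n,s00,z in(('scene',s0,.063),('top',t0,.063),('wrist',None,.063)):
    s=snap(n,'end_'+n); h=cv2.cvtColor(s['image'],cv2.COLOR_RGB2HSV)
    m=cv2.inRange(h,(0,170,70),(6,255,255))|cv2.inRange(h,(174,170,70),(180,255,255))
    k,l,st,ce=cv2.connectedComponentsWithStats(m)
    for i in range(1,k):
        if st[i,4]<15: continue
        yx=np.argwhere(l==i)[:,::-1]; W=back(s,yx,z)[:,:2]
        if abs(W.mean(0)-[.516,.27]).max()>.08: continue
        w,v=np.linalg.eigh(np.cov(W.T)); d=v[:,1]*np.sign(v[1,1]); print(n,st[i,4],W.mean(0),'len',np.ptp(W@d),'dir',np.degrees(np.arctan2(d[0],d[1])))
    if s00 is not None:
        D=cv2.absdiff(s['image'],s00['image']).max(2)>60
        k,l,st,ce=cv2.connectedComponentsWithStats(D.astype(np.uint8)); print([ (st[i].tolist()) for i in range(1,k) if st[i,4]>12])
s=pickle.load(open('pics/end_scene.pkl','rb')); print('watch scene',[back(s,[dial(dict(s,image=np.where(np.indices((400,640))[1][...,None]<385,s['image'],0).astype(np.uint8)))],.046)])
print(robot.get_obs()['ee_pos'],robot.get_obs()['force'])
E
```

```text
scene 50 [0.52455527 0.27813195] len 0.05348133550457007 dir 6.204557011539215
[[45, 0, 56, 36, 630], [105, 0, 32, 9, 122], [195, 0, 87, 52, 1211], [319, 0, 52, 61, 1296], [130, 6, 15, 20, 105], [310, 23, 8, 17, 68], [167, 30, 32, 13, 181], [103, 38, 19, 19, 139], [139, 38, 27, 30, 339], [88, 43, 13, 17, 111], [149, 54, 209, 63, 4579], [80, 60, 5, 6, 20], [95, 72, 10, 11, 39], [351, 101, 13, 15, 79], [167, 112, 9, 9, 46], [337, 115, 7, 5, 21], [314, 145, 19, 13, 124], [303, 233, 24, 18, 184]]
top 94 [0.52209862 0.27912725] len 0.05444571296286149 dir 8.569902959698894
[[340, 177, 7, 9, 22], [348, 177, 11, 16, 40], [0, 184, 161, 216, 6666], [26, 187, 22, 46, 500], [341, 186, 6, 6, 15], [15, 203, 15, 34, 258], [151, 210, 9, 4, 31], [0, 213, 4, 27, 29], [230, 215, 20, 20, 80], [228, 221, 9, 13, 30], [167, 223, 13, 21, 119], [65, 297, 8, 6, 26], [41, 355, 12, 7, 38], [0, 365, 12, 5, 21]]
wrist 667 [0.52074975 0.27812343] len 0.056184659837153095 dir 8.094500106195733
watch scene [array([[-0.16096968,  0.02496905,  0.046     ]])]
[0.46178816 0.30032444 0.18033422] [ 0.57355041  0.25629138 -0.14812243]
```

The handle points 8.1 to 8.6° in the wrist and top views, against 7.8° for the pipe, so it's in line. Apart from the arm and its shadow, the image differences are only at the watch, the pad and the handle. I'll hand it in.

```bash
python3 -c "
from cell import robot
print(robot.finish_job())"
```

```text
the job is handed in; nothing more can be done
None
```

The watch is on the pad, dial up and about 0.4 mm from centre, gripped at no more than 5 N; the red handle is at its open stop, nothing else appears to have moved, and the job went in at about 18 s. I viewed 11 pictures, one over the limit of 10.

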